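Pass a vial rack through the sprung gate of the rack warmer

TASK

Put the blue rack of vials into the warmer: press the orange finger bar fully down with one fingertip so that the gate stays wide open, and meanwhile push the rack steadily along the chute with the other finger, past the gate and fully home against the end of the bay. Hold the gate wide open for as long as any part of the rack is in the gateway, then let it spring shut behind the rack. Only push: the rack must stay on the chute floor and must not be picked up, and nothing else on the bench may be disturbed.

Things in the scene. Friction and masses are not known exactly. Their poses are not given: they have to be found in the camera images.
- warmer: Rack warmer, fixed: an open-topped straight chute. Origin on the bench top, on the chute's centre line, in the gate's plane; +x = pushing direction (into the bay), z up; all sizes below are mm in this frame. Floor top z=12, x -190 to 104. Wall inner faces y=-27 and +27, 4 thick, tops z=30. Mouth at x=-190, flared to -236 (up to z=32). White box, 30 high, from y=27 to 107.
- gate (a joint): Gate opening, rad: 0 shut (sprung), 1.1 wide open at its stop; over 0.9 counts as wide open. It turns about a rod parallel to the chute, outside the -y wall (y=-38, z=36; 8 wide lugs at x=-142, 18, 72 reach z=43). Pressing the orange finger bar down tips the gate blade up and outwards, out of the lane. Holding it open takes 2 to 5 N on the bar; let go, it shuts within 1 s.
- blade_tip (a point): Inner end of the orange gate blade, which lies across the lane above the -y wall, 6 thick in x (x=-3 to 3). Shut: it reaches from the rod to y=-8 at z=35 to 51 and stops the rack; pushing along the chute cannot open it. Wide open: it stands up outside the vials, at y=-54 to -23, its highest point at z=70.
- bar_mid (a point): On the axis, at x=-42, of the orange finger bar: a round bar 12 in diameter parallel to the chute, from x=-185 to 100, 30 from the hinge rod. Gate shut: axis at y=-64, z=52. Wide open: y=-64, z=20 (top of the bar z=26); half-way y=-68. It may be pressed anywhere and a fingertip can slide along it. Thin steel arms join it to the rod at x=-130 and 60. The bench under and beside it is clear.
- rack: Loose blue rack, 84 long (its x, along the chute), 50 wide, 30 high, 110 to 230 g, with ten vials fixed in it in rows at y=-12 and 12, their caps 42 above its underside. Origin: centre of the underside. It starts on the chute floor on the mouth side of the gate, its centre 80 to 120 short of the gate's plane, with 2 of play at each wall.
- home (a point): Where the rack's origin lies when the rack is fully home against the rubber bumpers of the white end block (bumper faces x=102, block 42 high): on the chute floor at x=60. The rack's rear face is then 18 past the gate's plane.
- spare_vial: Bystander: loose capped vial, red cap, 18 mm diameter, 47 mm high, standing on the warmer's white control box. Origin: centre of its underside.
- dish: Bystander: clear covered culture dish, 55 mm diameter, 13 mm high, lying on the warmer's white control box. Origin: centre of its underside.
- media_bottle: Bystander: amber bottle with blue cap, 52 mm diameter, 100 mm high, on the bench. Origin: centre of its underside.
- dish_stack: Bystander: stack of three clear dishes, 66 mm diameter, 39 mm high, on the bench. Origin: centre of its underside.
- tip_box: Bystander: grey pipette-tip box with clear lid, 122 x 87 x 67 mm, on the bench. Origin: centre of its underside.
- timer: Bystander: white bench timer, 65 x 65 x 18 mm. Origin: centre of its underside.
- marker: Bystander: black marker pen with red cap, 115 mm long, 14 mm thick, lying on the bench. Origin: on its underside, near the middle.

How it is judged:
By the outcome, as a careful person would: the job done as asked, in the order asked, and still so for the second after the job is handed in, with the robot touching nothing.
It also fails if it takes over 48 s, if anything falls off the work surface, if the arm or the gripper's body presses on something with over 40 N, if the wrist force passes 120 N, or if a joint passes its speed limit or range.

ROBOT

A 7-joint arm with a two-finger parallel gripper is mounted at the origin on the work surface. World frame = base frame: x ahead of the robot, y to its left, z up, the work surface at z = 0. Lengths are in m, angles in rad, forces in N, time in s.
With the tool pointing down it reaches from about 0.425 to 0.875 m from the base axis. Payload 4.7 kg.
Tool frame: the origin (TCP) lies at the very end of the fingers, on their centre line; the grasp point (between the pads) lies 19 mm behind it; z points along the fingers, y is the line along which they close (so a half turn about z gives the same grasp; the last joint's range is limited). The gripper opens to 87 mm and grips with 3 to 60 N. Pads are 19 mm wide; open, the fingers measure 117 mm over their backs; the gripper's body (75 mm by 190 mm) begins 51 mm behind the grasp point.
Start: joints at [1.244, 0.321, -0.07, 1.45, 0.023, 1.371, -0.057], TCP at [0.217, -0.613, 0.223] pointing down, gripper open.
Joint ranges: [-2.86, 2.86], [-0.3, 2.09], [-1.38, 1.24], [0.06, 2.45], [-1.56, 4.7], [0.09, 2.05], [-2.69, 2.69]. Speed limits (rad/s): [2.57, 2.57, 3.14, 3.14, 3.14, 3.14, 3.14].

INTERFACE

Orientations are given as a rotation vector (axis times angle).
In Python, from bench import ctrl, vision gives the robot as it stands.
- The arm moves only by the tool jog_arm, never from a script. Its argument "increments" is a list of rows, each an object of numbers: "tx", "ty", "tz": the shift along the tool's x, y, z in mm; "wx", "wy", "wz": the turn, a rotation vector about the tool's x, y, z in rad; "gripper": the opening, from 0 (shut) to 1 (fully open). In form: [{"tx": .., "ty": .., "tz": .., "wx": .., "wy": .., "wz": .., "gripper": ..}, ...]. A call has exactly 5 rows; each row is the pose to reach, as a shift and turn from the pose commanded when the call began, along the tool's axes at that moment; what a row does not reach only later rows make up. A row lasts 1/12 s, in which the tool goes at most 41.7 mm and 7.16 degrees, less where a joint would pass 70% of its speed; a pose out of reach is approached as far as the arm can. A call with a gripper value outside its range is refused whole. The fingers move at their own pace and stop on an object; "grip_force" is the grip in N (left out, the last holds). Time passes only in rows, so rows that repeat a pose let the fingers close, or fill a call up. It gives the time, the measured TCP pose, the force, the opening and the grip force at its end, in the units of the state.
- ctrl.get_state(): the state, without advancing time (a new reading comes with each control period).
- vision.get_image(name): name is "scene" or "top" or "wrist"; returns a dict with "color" (400x640x3 uint8, blue, green, red), "fx", "fy", "cx", "cy" (pixels), "extrinsics" (4x4, takes a point from world to camera coordinates). Camera axes: x right, y down, z forward; pixel columns grow to the right and rows downward; lengths in m; the calibration is good to about 2 mm. A picture is of the moment at which its call begins. There is no depth.
- ctrl.close_job(): hands the job in; it is judged then, once.
Trained networks look in the newest picture that a camera, given by its name, has taken for a name from the list of things; names that differ only in an ending like _2 or _b are one class to them, and where a whole thing is asked for, a point or a joint stands for the part that bears it (a point fixed in the world has none). Each returns a list of dicts, best first, with "conf" (0 to 1); they miss things now and then, are a little off and sometimes report something else, mostly with a low value. They report only what shows in the picture. A call takes as long as a camera call.
- vision.spot_in(camera, thing): "bbox" ([left, top, right, bottom] in pixels, round what is visible of it).
The state is a dict: "time": time; "joint_positions": joint angles; "qd": joint speeds; "joint_torque": joint torques, N m; "position": TCP position; "tool_rot": TCP orientation; "ft_force": force on the tool from outside, world axes, zero at the start; "torque": the same for the moment, N m; "grip_width": opening from 0.0 (shut) to 1.0 (fully open); "grip_force": force on a finger pad.
Only numpy, scipy, OpenCV 4.12 (cv2) and the standard library are available. Lean on these libraries where they do the work, as an engineer would, in place of code of your own. Each camera call takes 0.05 s, during which the arm holds its last target. There are 200 camera calls.

## Working session

There is one attempt and no reset: what is moved stays moved. The work goes in short steps, Python scripts to look and compute and a tool call to move; the robot and the scene stay as the last step left them, time stands still between calls to the robot, and variables do not carry over. Pictures are saved under pics/ and viewed, at most 10 in all, crops included, and the job is handed in when it is done.

Besides the shell and the picture viewer there is one more tool, called after "Emit:" as name(argument=value, ...), one argument or row to a line, values as JSON. jog_arm: Moves the arm, as the interface text tells. Its arguments: {"type":"object","properties":{"increments":{"type":"array"},"grip_force":{"type":"number"}},"required":["increments"]}

```bash
ls; mkdir -p pics
python3 - <<'E'
from bench import ctrl, vision
import cv2,numpy as np
s=ctrl.get_state();print({k:np.round(v,3) for k,v in s.items()})
for n in("scene","top"):
    im=vision.get_image(n);cv2.imwrite(f"pics/{n}0.png",im["color"])
    print(n,im["fx"],im["fy"],im["cx"],im["cy"],np.round(im["extrinsics"],4).tolist())
    for t in("warmer","gate","rack","blade_tip","bar_mid","spare_vial","media_bottle","dish_stack","tip_box","timer"):
        print(t,[(np.round(d["bbox"]).tolist(),round(d["conf"],2)) for d in vision.spot_in(n,t)[:2]])
E
```

```text
pics
{'time': np.float64(0.0), 'joint_positions': array([ 1.244,  0.322, -0.07 ,  1.452,  0.023,  1.371, -0.057]), 'qd': array([-0.   ,  0.   ,  0.   ,  0.001, -0.   , -0.001,  0.001]), 'joint_torque': array([ 0.0000e+00, -4.9129e+01, -4.0400e-01, -3.1253e+01, -6.4000e-02,
        4.4000e-02,  0.0000e+00]), 'position': array([ 0.217, -0.612,  0.221]), 'tool_rot': array([-3.094e+00, -5.320e-01,  1.000e-03]), 'ft_force': array([-0.179, -0.297, -0.032]), 'torque': array([ 0.004, -0.035,  0.052]), 'grip_force': np.float64(0.0), 'grip_width': np.float64(0.999)}
scene 411.4877930561417 411.4877930561417 314.65338923845417 198.00000705756648 [[-0.4153, 0.9097, -0.0027, 0.2583], [0.6734, 0.3055, -0.6733, -0.3973], [-0.6116, -0.2814, -0.7394, 1.6535], [0.0, 0.0, 0.0, 1.0]]
warmer [([281.0, 159.0, 405.0, 215.0], 0.82), ([289.0, 179.0, 380.0, 216.0], 0.27)]
gate [([289.0, 175.0, 379.0, 215.0], 0.59)]
rack [([307.0, 165.0, 334.0, 187.0], 0.86)]
blade_tip [([291.0, 178.0, 379.0, 214.0], 0.59)]
bar_mid [([289.0, 176.0, 377.0, 215.0], 0.91), ([281.0, 160.0, 402.0, 218.0], 0.48)]
spare_vial [([355.0
[... 282 characters left out ...]
0, 195.0], 0.82)]
top 361.2183915203646 361.2183915203646 319.3165575686883 201.30254750012932 [[0.0123, -0.9999, 0.0119, -0.0229], [-0.9965, -0.0133, -0.0825, 0.6131], [0.0826, -0.0108, -0.9965, 0.9558], [0.0, 0.0, 0.0, 1.0]]
warmer [([232.0, 204.0, 356.0, 270.0], 0.61)]
gate [([243.0, 200.0, 353.0, 224.0], 0.63)]
rack [([308.0, 224.0, 336.0, 241.0], 0.86)]
blade_tip [([239.0, 202.0, 355.0, 226.0], 0.89)]
bar_mid [([243.0, 204.0, 354.0, 226.0], 0.61)]
spare_vial []
media_bottle [([234.0, 120.0, 260.0, 146.0], 0.9)]
dish_stack [([334.0, 137.0, 360.0, 165.0], 0.86)]
tip_box [([451.0, 208.0, 498.0, 259.0], 0.64)]
timer [([443.0, 153.0, 470.0, 180.0], 0.6), ([332.0, 135.0, 356.0, 162.0], 0.49)]
```

Run:
```python
import cv2
a=cv2.imread("pics/top0.png");b=cv2.imread("pics/scene0.png")
cv2.imwrite("pics/topc.png",cv2.resize(a[185:285,215:375],None,fx=5,fy=5,interpolation=cv2.INTER_CUBIC))
cv2.imwrite("pics/scenec.png",cv2.resize(b[110:290,170:410],None,fx=3.3,fy=3.3,interpolation=cv2.INTER_CUBIC))
```

```text
(no output)
```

View pics/topc.png

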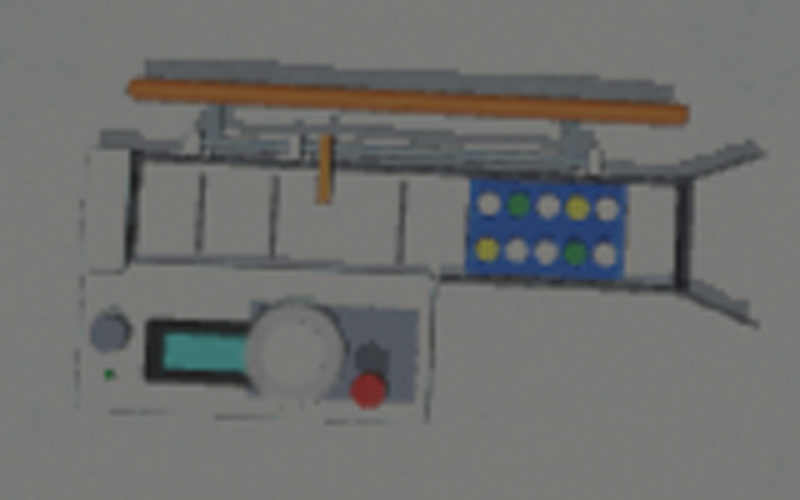

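View pics/scenec.png

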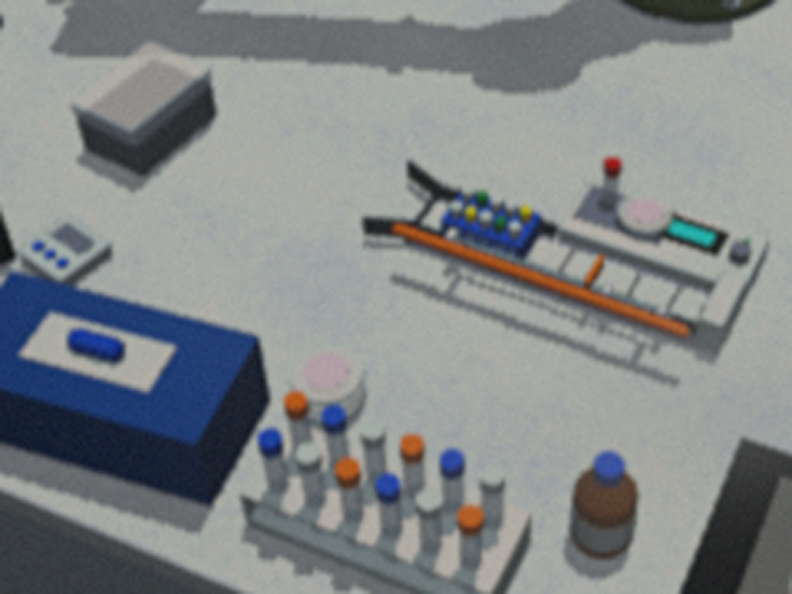

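The top crop shows the chute running right to left, along world +y. The orange bar runs from (127,90) to (688,114), the rack spans about (468–625, 180–280), and the blade is at (325,135–203). In the scene view the chute is clear of clutter on the bar side. Next I'll fit the warmer's pose from the orange bar and blade and from the blue rack.

```bash
cat > h.py <<'E'
import cv2,numpy as np
from scipy.optimize import least_squares
def proj(im,P):
    P=np.atleast_2d(P);E=np.array(im["extrinsics"]);c=P@E[:3,:3].T+E[:3,3]
    return c[:,:2]/c[:,2:]*[im["fx"],im["fy"]]+[im["cx"],im["cy"]]
def w2W(p,P):  # warmer mm -> world m ; p=(x,y,yaw)
    P=np.atleast_2d(P)/1000;c,s=np.cos(p[2]),np.sin(p[2])
    return np.c_[p[0]+c*P[:,0]-s*P[:,1],p[1]+s*P[:,0]+c*P[:,1],P[:,2]]
def mask(im,kind):
    h=cv2.cvtColor(im["color"],cv2.COLOR_BGR2HSV)
    lo,hi=((5,120,60),(22,255,255)) if kind=="o" else ((100,120,40),(125,255,255))
    return cv2.inRange(h,lo,hi)
def biggest(m,roi=None):
    if roi is not None:
        z=np.zeros_like(m);z[roi[1]:roi[3],roi[0]:roi[2]]=m[roi[1]:roi[3],roi[0]:roi[2]];m=z
    n,l,st,c=cv2.connectedComponentsWithStats(m);i=1+np.argmax(st[1:,4]);return (l==i),c[i],st[i]
def ends(B):  # ends of elongated blob, subpixel along principal axis
    yx=np.argwhere(B)[:,::-1].astype(float);c=yx.mean(0);u=np.linalg.svd(yx-c,full_matrices=False)[2][0]
    L=np.sqrt(12*((yx-c)@u).var());return c-u*L/2,c+u*L/2
E
python3 - <<'E'
from h import *
from bench import vision
rois={"top":(225,190,370,235),"scene":(275,160,395,222)}
obs=[]
for n in rois:
    im=vision.get_image(n);B,c,st=biggest(mask(im,"o"),rois[n]);a,b=ends(B)
    # x=100 end: top -> left, scene -> right
    a,b=sorted([a,b],key=lambda q:q[0]); 
    if n=="scene":a,b=b,a
    R,rc,rs=biggest(mask(im,"b"),rois[n] if n=="scene" else (225,215,370,250))
    print(n,st,a,b,"rack",rc,rs); obs.append((im,a,b,rc))
def res(p,which=(0,1)):
    return np.concatenate([(proj(obs[i][0],w2W(p,[[100,-64,52],[-185,-64,52]]))-np.array([obs[i][1],obs[i][2]])).ravel() for i in which])
for w in((0,),(1,),(0,1)):
    r=least_squares(res,[.55,.1,1.57],args=(w,));print(w,r.x,np.round(r.fun,2))
p=r.x
for i in(0,1):
    f=lambda x:np.abs(proj(obs[i][0],w2W(p,[[x,0,35]]))-obs[i][3]).sum()
    xs=np.arange(-140,-60);print("rack x",xs[np.argmin([f(x) for x in xs])])
E
```

```text
top [241 201 111   9 425] [239.85562529 202.0907501 ] [350.94437471 207.38689696] rack [323.73743017 230.53351955] [308 221  32  20 358]
scene [289 177  90  35 366] [377.93418483 209.29072982] [289.95106107 178.66555433] rack [320.42236025 179.62111801] [304 173  30  14 161]
(0,) [0.53863823 0.09273353 1.53633955] [ 1.57  0.1  -1.58 -0.06]
(1,) [0.5368038  0.09267693 1.55142234] [-0.5  -0.25  0.53  0.39]
(0, 1) [0.53800107 0.09282534 1.54109991] [ 1.4   0.52 -1.72 -0.16 -0.92  0.22  0.5   0.19]
rack x -121
rack x -112
```

```bash
cat >> h.py <<'E'
from scipy.spatial.transform import Rotation as Ro
def plan(s,p,tgt,flip=0):  # increments in tool frame to put TCP at warmer point tgt(mm), tool x along warmer +x
    R=Ro.from_rotvec(s["tool_rot"]);W=w2W(p,[tgt])[0]
    G=Ro.from_matrix(np.c_[[np.cos(p[2]),np.sin(p[2]),0],[np.sin(p[2]),-np.cos(p[2]),0],[0,0,-1]])
    return np.round(R.inv().apply(W-s["position"])*1000,1),np.round((R.inv()*G).as_rotvec(),4)
def inW(s,p):
    c,q=np.cos(p[2]),np.sin(p[2]);d=(np.array(s["position"])-[p[0],p[1],0])*1000
    return np.round([c*d[0]+q*d[1],-q*d[0]+c*d[1],d[2]],1)
E
python3 - <<'E'
from h import *
from bench import ctrl
p=[.538,.0928,1.545]
print(w2W(p,[[-130,-33,200]]),plan(ctrl.get_state(),p,[-130,-33,200]))
E
```

```text
[[ 0.56763587 -0.03800793  0.2       ]] (array([ 522.3, -424.5,   22.5]), array([ 0.0000e+00,  1.0000e-04, -1.2042e+00]))
```

Emit:
jog_arm(
  increments=[
    {"tx": 31,"ty": -25,"tz": 0},
    {"tx": 62,"ty": -50,"tz": 0},
    {"tx": 93,"ty": -75,"tz": 0},
    {"tx": 124,"ty": -100,"tz": 0},
    {"tx": 155,"ty": -125,"tz": 0},
  ],
)

```text
validation failed for argument at $.in...
```

Emit:
jog_arm(
  increments=[
    {"tx": 31,"ty": -25,"tz": 0},
    {"tx": 62,"ty": -50,"tz": 0},
    {"tx": 93,"ty": -75,"tz": 0},
    {"tx": 124,"ty": -100,"tz": 0},
    {"tx": 155,"ty": -125,"tz": 0},
  ],
)

```text
validation failed for argument at $.in...
```

Emit:
jog_arm(
  increments=[
    {"tx": 31,"ty": -25,"tz": 0,"wz": -0.1},
    {"tx": 62,"ty": -50,"tz": 0,"wz": -0.2},
    {"tx": 93,"ty": -75,"tz": 0,"wz": -0.3},
    {"tx": 124,"ty": -100,"tz": 0,"wz": -0.4},
    {"tx": 155,"ty": -125,"tz": 0,"wz": -0.5},
  ],
)

```text
validation failed for argument at $.in...
```

Run:
```python
from h import *
from bench import ctrl
p=[.538,.0928,1.545];s=ctrl.get_state()
print(s["time"],s["joint_positions"],plan(s,p,[-130,-33,200]))
```

```text
1.2 [ 1.2441053   0.32098783 -0.07007904  1.45049487  0.02259401  1.37082155
 -0.05689963] (array([ 522.3, -424.5,   22.5]), array([ 0.0000e+00,  1.0000e-04, -1.2042e+00]))
```

Emit:
jog_arm(
  increments=[
    {"tx": 31,"ty": -25,"tz": 0,"wx": 0,"wy": 0,"wz": 0,"gripper": 0.6},
    {"tx": 62,"ty": -50,"tz": 0,"wx": 0,"wy": 0,"wz": 0,"gripper": 0.6},
    {"tx": 93,"ty": -75,"tz": 0,"wx": 0,"wy": 0,"wz": 0,"gripper": 0.6},
    {"tx": 124,"ty": -100,"tz": 0,"wx": 0,"wy": 0,"wz": 0,"gripper": 0.6},
    {"tx": 155,"ty": -125,"tz": 0,"wx": 0,"wy": 0,"wz": 0,"gripper": 0.6},
  ],
)

```text
time: 1.62
position: [0.3223, -0.4413, 0.2227]
tool_rot: [3.096, 0.532, 0.0]
ft_force: [0.6, -0.6, 0.3]
grip_width: 0.705
grip_force: 0.0
```

Emit:
jog_arm(
  increments=[
    {"tx": 31,"ty": -25,"tz": 0,"wx": 0,"wy": 0,"wz": 0,"gripper": 0.6},
    {"tx": 62,"ty": -50,"tz": 0,"wx": 0,"wy": 0,"wz": 0,"gripper": 0.6},
    {"tx": 93,"ty": -75,"tz": 0,"wx": 0,"wy": 0,"wz": 0,"gripper": 0.6},
    {"tx": 124,"ty": -100,"tz": 0,"wx": 0,"wy": 0,"wz": 0,"gripper": 0.6},
    {"tx": 155,"ty": -125,"tz": 0,"wx": 0,"wy": 0,"wz": 0,"gripper": 0.6},
  ],
)

```text
time: 2.03
position: [0.4265, -0.2717, 0.223]
tool_rot: [3.095, 0.532, 0.001]
ft_force: [-0.0, -1.1, -0.1]
grip_width: 0.599
grip_force: 0.0
```

Emit:
jog_arm(
  increments=[
    {"tx": 31,"ty": -25,"tz": 0,"wx": 0,"wy": 0,"wz": -0.12,"gripper": 0.6},
    {"tx": 62,"ty": -50,"tz": 0,"wx": 0,"wy": 0,"wz": -0.24,"gripper": 0.6},
    {"tx": 93,"ty": -75,"tz": 0,"wx": 0,"wy": 0,"wz": -0.36,"gripper": 0.6},
    {"tx": 124,"ty": -100,"tz": 0,"wx": 0,"wy": 0,"wz": -0.48,"gripper": 0.6},
    {"tx": 155,"ty": -125,"tz": 0,"wx": 0,"wy": 0,"wz": -0.6,"gripper": 0.6},
  ],
)

```text
time: 2.45
position: [0.5309, -0.1021, 0.223]
tool_rot: [2.795, 1.431, 0.001]
ft_force: [1.1, -0.1, 0.2]
grip_width: 0.6
grip_force: 0.0
```

Run:
```python
from h import *
from bench import ctrl
p=[.538,.0928,1.545];s=ctrl.get_state()
print(s["time"],s["joint_positions"],plan(s,p,[-130,-33,200]))
```

```text
2.45 [ 0.65976821  0.12118645 -0.55918218  1.70749527  0.06681615  1.33074033
 -0.53621187] (array([73.5, -7.7, 23. ]), array([ 1.200e-03,  5.000e-04, -5.985e-01]))
```

Emit:
jog_arm(
  increments=[
    {"tx": 15,"ty": -2,"tz": 5,"wx": 0,"wy": 0,"wz": -0.12,"gripper": 0.6},
    {"tx": 30,"ty": -4,"tz": 10,"wx": 0,"wy": 0,"wz": -0.24,"gripper": 0.6},
    {"tx": 45,"ty": -6,"tz": 15,"wx": 0,"wy": 0,"wz": -0.36,"gripper": 0.6},
    {"tx": 60,"ty": -7,"tz": 20,"wx": 0,"wy": 0,"wz": -0.48,"gripper": 0.6},
    {"tx": 73.5,"ty": -7.7,"tz": 23,"wx": 0,"wy": 0,"wz": -0.6,"gripper": 0.6},
  ],
)

```text
time: 2.87
position: [0.5674, -0.0388, 0.1991]
tool_rot: [-2.247, -2.195, 0.0]
ft_force: [-0.4, -0.3, 0.6]
grip_width: 0.598
grip_force: 0.0
```

Run:
```python
from h import *
from bench import ctrl,vision
p=[.538,.0928,1.545]
im=vision.get_image("wrist");s=ctrl.get_state();v=im["color"].copy()
print(s["time"],s["joint_positions"],plan(s,p,[-130,-33,200]))
print(im["fx"],im["cx"],im["cy"],np.round(im["extrinsics"],3).tolist())
for P in ([-185,-64,52],[100,-64,52],[-190,27,30],[-190,-27,30],[-3,-8,51],[3,-8,51],[-157,-25,42],[-157,25,42]):
    q=proj(im,w2W(p,[P]))[0];print(P,np.round(q));cv2.circle(v,tuple(int(t) for t in q),3,(0,0,255),1)
cv2.imwrite("pics/wrist1.png",v)
```

```text
2.9167 [ 0.59463665  0.21821559 -0.65776188  1.67065737  0.13513634  1.29923574
 -0.10308494] (array([-2.3, -0.5, -1.3]), array([ 0.0002, -0.0026,  0.0107]))
354.598049248822 316.8905161027961 203.98935709376983 [[1.0, -0.024, -0.0, -0.568], [-0.023, -0.957, 0.291, -0.053], [-0.008, -0.291, -0.957, 0.363], [0.0, 0.0, 0.0, 1.0]]
[-185, -64, 52] [350. 244.]
[100, -64, 52] [ 361. -125.]
[-190, 27, 30] [258. 239.]
[-190, -27, 30] [311. 240.]
[-3, -8, 51] [287.  33.]
[3, -8, 51] [286.  25.]
[-157, -25, 42] [309. 212.]
[-157, 25, 42] [256. 212.]
```

View pics/wrist1.png

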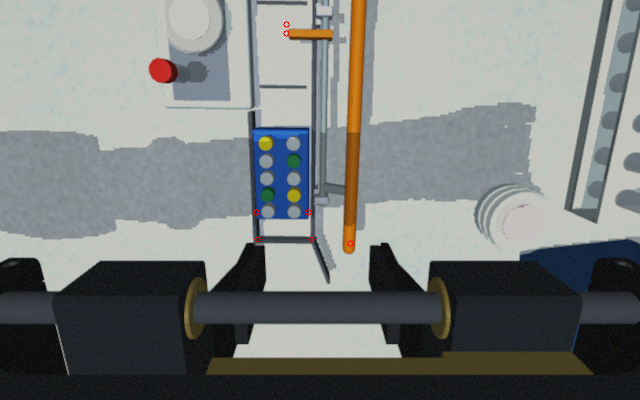

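The wrist view confirms the fit. The bar end is at about (349,252), the blade tip at (288,34), and the rack's rear edge at row 220. All are within a few px of the prediction, so I'll refine from this image.

Run:
```python
from h import *
from bench import ctrl,vision
im=vision.get_image("wrist");m=mask(im,"o");m[262:]=0
B,c,st=biggest(m);rows=[r for r in range(20,240,20)]
cols=[np.argwhere(B[r,335:375]).mean()+335 for r in rows];low=np.argwhere(B).max(0)[0]+.5
b=mask(im,"o").copy();b[:, 334:]=0;b[60:]=0;Bl,bc,bs=biggest(b);print("bar",st,low,np.round(cols,1),"blade",bs,bc)
r=mask(im,"b");r[:100]=0;r[235:]=0;r[:,:240]=0;r[:,325:]=0;R,rc,rs=biggest(r);print("rack",rs,rc)
def res(p):
    L=proj(im,w2W(p,[[x,-64,53] for x in np.linspace(-185,20,40)]));o=np.argsort(L[:,1])
    e=np.interp(rows,L[o,1],L[o,0])-cols
    t=proj(im,w2W(p,[[0,-8,48]]))[0]-[bs[0]-.5,bs[1]+bs[3]/2-.5]
    k=proj(im,w2W(p,[[-185,-64,54]]))[0][1]-low
    return np.r_[e/2,t,k]
f=least_squares(res,[.538,.0928,1.545]);print(f.x,np.round(f.fun,2));p=f.x
for x in range(-170,-145,3): print(x,np.round(proj(im,w2W(p,[[x,0,42],[x+84,0,42]])),1).tolist())
s=ctrl.get_state();print(inW(s,p),plan(s,p,[-172,-33.5,100]),s["ft_force"])
```

```text
bar [ 342    0   25  258 3345] 257.5 [358.5 357.5 356.5 355.5 354.5 353.  352.5 351.5 350.5 349.5 348.5] blade [289  34  44  11 427] [310.34660422  38.58782201]
rack [ 252  131   56   92 3144] [280.80311705 172.8769084 ]
[0.53905102 0.08785552 1.52129226] [ 0.5   0.38  0.27  0.15  0.04  0.17 -0.2  -0.31 -0.43 -0.54 -0.66  0.2
  2.1  -2.91]
-170 [[279.0, 233.1], [279.3, 145.9]]
-167 [[279.1, 230.2], [279.3, 142.6]]
-164 [[279.1, 227.3], [279.3, 139.2]]
-161 [[279.1, 224.3], [279.3, 135.8]]
-158 [[279.1, 221.4], [279.3, 132.4]]
-155 [[279.1, 218.4], [279.4, 129.0]]
-152 [[279.1, 215.5], [279.4, 125.5]]
-149 [[279.1, 212.5], [279.4, 122.0]]
-146 [[279.1, 209.5], [279.4, 118.5]]
[-123.4  -34.6  199.1] (array([-48.7,  -2.2,  99. ]), array([-0.0006, -0.0019,  0.0238])) [ 0.56866281 -1.09222369 -0.05387311]
```

Run:
```python
from h import *
from bench import ctrl,vision
im=vision.get_image("wrist");m=mask(im,"o");m[262:]=0
B,c,st=biggest(m);rows=[r for r in range(20,240,20)]
cols=[np.argwhere(B[r,335:375]).mean()+335 for r in rows]
def res(p,end):
    L=proj(im,w2W(p,[[x,-64,53] for x in np.linspace(-185,20,40)]));o=np.argsort(L[:,1])
    e=np.interp(rows,L[o,1],L[o,0])-cols
    t=proj(im,w2W(p,[[0,-8,48]]))[0]-[288.5,39]
    return np.r_[e,t[0]*.5,t[1],.5*(proj(im,w2W(p,[[end,-64,54]]))[0][1]-257.5)]
for end in(-185,-190):
    f=least_squares(res,[.538,.0928,1.545],args=(end,));print(f.x,np.round(f.fun,2));p=f.x
np.save("p.npy",p)
xs=np.arange(-175,-140,.5);q=proj(im,w2W(p,[[x,0,42] for x in xs]))[:,1];q2=proj(im,w2W(p,[[x+84,0,42] for x in xs]))[:,1]
print("rear",xs[np.argmin(abs(q-222.5))],"from front",xs[np.argmin(abs(q2-130.5))])
print("edges",proj(im,w2W(p,[[-115,-25,42],[-115,25,42]])),"obs",np.argwhere(mask(im,"b")[175,240:325]).ravel()[[0,-1]]+240)
s=ctrl.get_state();print(s["time"],inW(s,p),plan(s,p,[-172,-33.5,100]))
```

```text
[0.53845964 0.08743546 1.5330696 ] [ 0.07  0.27  0.47  0.17 -0.13  0.07 -0.23 -0.03 -0.33 -0.14  0.06 -0.59
  0.92 -2.53]
[0.53840606 0.08799315 1.53433465] [-0.05  0.18  0.4   0.13 -0.15  0.07 -0.2   0.02 -0.25 -0.03  0.19 -0.64
  0.16 -0.43]
rear -160.5 from front -157.5
edges [[307.93554305 176.35342499]
 [253.75568939 175.81965322]] obs [254 308]
3.0167 [-125.8  -33.4  199.4] (array([-46.2,  -0.1,  99.3]), array([-0.0006, -0.0005,  0.0056]))
```

Emit:
jog_arm(
  increments=[
    {"tx": -20,"ty": 0,"tz": 20,"wx": 0,"wy": 0,"wz": 0.003,"gripper": 0.6},
    {"tx": -47,"ty": 0,"tz": 50,"wx": 0,"wy": 0,"wz": 0.006,"gripper": 0.6},
    {"tx": -47,"ty": 0,"tz": 80,"wx": 0,"wy": 0,"wz": 0.006,"gripper": 0.6},
    {"tx": -47,"ty": 0,"tz": 110,"wx": 0,"wy": 0,"wz": 0.006,"gripper": 0.6},
    {"tx": -47,"ty": 0,"tz": 125,"wx": 0,"wy": 0,"wz": 0.006,"gripper": 0.6},
  ],
)

```text
time: 3.43
position: [0.563, -0.0894, 0.0712]
tool_rot: [-2.267, -2.171, 0.006]
ft_force: [-0.6, 0.7, -0.6]
grip_width: 0.605
grip_force: 0.0
```

Run:
```python
from h import *
from bench import ctrl,vision
p=np.load("p.npy");im=vision.get_image("wrist");v=im["color"].copy();s=ctrl.get_state()
print(s["time"],inW(s,p),plan(s,p,[-173,-33.5,60]),s["ft_force"],s["grip_width"])
g=inW(s,p)
for P in ([-190,-64,52],[-159,-25,42],[-159,25,42],[-190,27,30],[-190,-27,30],[g[0],-67,g[2]],[g[0],0,g[2]]):
    q=proj(im,w2W(p,[P]))[0];cv2.circle(v,tuple(int(t) for t in q),3,(0,0,255),1)
cv2.imwrite("pics/wrist2.png",v)
t=vision.get_image("top")["color"];cv2.imwrite("pics/top2.png",cv2.resize(t[185:285,275:375],None,fx=5,fy=5))
```

```text
3.4833 [-175.8  -29.8   69.4] (array([2.8, 3.8, 9.4]), array([-0.0079, -0.0003, -0.0056])) [-1.65803742  0.95349582 -1.07697384] 0.5982953689397057
```

View pics/wrist2.png

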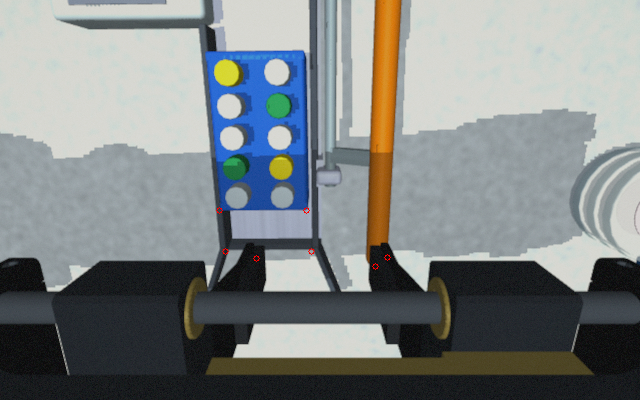

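The wrist view shows the rack's rear edge at row 210, as predicted. The right finger is over the bar at about (380,250), and the left finger is in the lane behind the rack at (258,250). I'll check that the arm has settled.

Run:
```python
from h import *
from bench import ctrl,vision
p=np.load("p.npy");s=ctrl.get_state()
print(s["time"],inW(s,p),plan(s,p,[-173,-33.5,60]),s["qd"],s["tool_rot"])
```

```text
3.5333 [-175.4  -30.8   71.7] (array([ 2.4,  2.8, 11.7]), array([-0.0061, -0.0002, -0.0044])) [-0.00048695 -0.04100853 -0.02149304 -0.06245637 -0.01293212  0.02598874
  0.0186103 ] [-2.26308954 -2.17244352  0.00650576]
```

Emit:
jog_arm(
  increments=[
    {"tx": 2,"ty": 3.5,"tz": 0,"wx": 0,"wy": 0,"wz": 0,"gripper": 0.6},
    {"tx": 2,"ty": 3.5,"tz": 0,"wx": 0,"wy": 0,"wz": 0,"gripper": 0.6},
    {"tx": 2,"ty": 3.5,"tz": 0,"wx": 0,"wy": 0,"wz": 0,"gripper": 0.6},
    {"tx": 2,"ty": 3.5,"tz": 0,"wx": 0,"wy": 0,"wz": 0,"gripper": 0.6},
    {"tx": 2,"ty": 3.5,"tz": 0,"wx": 0,"wy": 0,"wz": 0,"gripper": 0.6},
  ],
)

```text
time: 3.95
position: [0.5701, -0.0851, 0.0757]
tool_rot: [2.26, 2.18, 0.001]
ft_force: [-0.0, -0.8, -0.4]
grip_width: 0.602
grip_force: 0.0
```

Run:
```python
from h import *
from bench import ctrl,vision
p=np.load("p.npy");s=ctrl.get_state()
print(s["time"],inW(s,p),plan(s,p,[-173,-33.5,26]),s["ft_force"])
```

```text
3.95 [-171.8  -38.    75.7] (array([-1.1, -4.6, 49.7]), array([0.0018, 0.0007, 0.0002])) [-0.02039468 -0.78296813 -0.36866236]
```

Emit:
jog_arm(
  increments=[
    {"tx": -1,"ty": -4,"tz": 0,"wx": 0,"wy": 0,"wz": 0,"gripper": 0.6},
    {"tx": -1,"ty": -4,"tz": 3,"wx": 0,"wy": 0,"wz": 0,"gripper": 0.6},
    {"tx": -1,"ty": -4,"tz": 7,"wx": 0,"wy": 0,"wz": 0,"gripper": 0.6},
    {"tx": -1,"ty": -4,"tz": 10,"wx": 0,"wy": 0,"wz": 0,"gripper": 0.6},
    {"tx": -1,"ty": -4,"tz": 12,"wx": 0,"wy": 0,"wz": 0,"gripper": 0.6},
  ],
)

```text
time: 4.37
position: [0.5649, -0.0858, 0.0618]
tool_rot: [-2.261, -2.181, 0.001]
ft_force: [0.9, -0.8, -0.5]
grip_width: 0.6
grip_force: 0.0
```

Run:
```python
from h import *
from bench import ctrl,vision
p=np.load("p.npy");im=vision.get_image("wrist");s=ctrl.get_state()
v=im["color"].copy();cv2.imwrite("pics/wrist3.png",cv2.resize(v[190:290,190:410],None,fx=3.6,fy=3.6))
g=inW(s,p);print(s["time"],g,plan(s,p,[-173,-33.5,26]),s["ft_force"])
```

```text
4.4167 [-172.7  -32.7   61.5] (array([-0.3,  0.9, 35.5]), array([-0.0014, -0.0002,  0.0005])) [-0.0604906  -0.32521998  0.27184831]
```

View pics/wrist3.png

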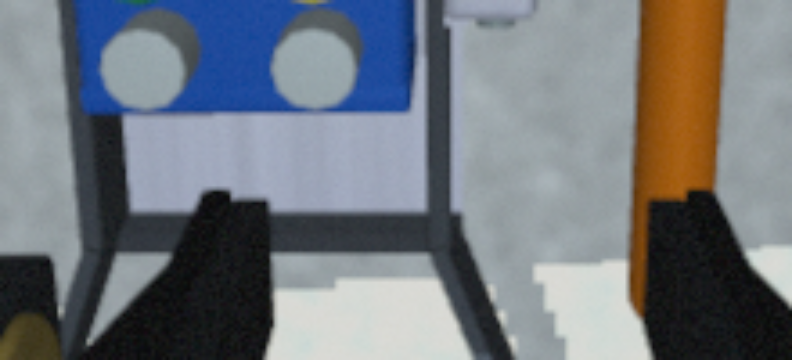

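The bar finger (cols 648–715) sits over the bar (632–715). The other finger (200–268) is centred behind the rack (80–410), with a gap to it. Now I'll press down.

Emit:
jog_arm(
  increments=[
    {"tx": 0,"ty": 0.5,"tz": 5,"wx": 0,"wy": 0,"wz": 0,"gripper": 0.6},
    {"tx": 0,"ty": 0.5,"tz": 12,"wx": 0,"wy": 0,"wz": 0,"gripper": 0.6},
    {"tx": 0,"ty": 0.5,"tz": 19,"wx": 0,"wy": 0,"wz": 0,"gripper": 0.6},
    {"tx": 0,"ty": 0.5,"tz": 26,"wx": 0,"wy": 0,"wz": 0,"gripper": 0.6},
    {"tx": 0,"ty": 0.5,"tz": 30,"wx": 0,"wy": 0,"wz": 0,"gripper": 0.6},
  ],
)

```text
time: 4.83
position: [0.5658, -0.0858, 0.0315]
tool_rot: [-2.261, -2.181, 0.0]
ft_force: [1.4, 0.4, 1.1]
grip_width: 0.6
grip_force: 1.3
```

Run:
```python
from h import *
from bench import ctrl,vision
p=np.load("p.npy");s=ctrl.get_state()
g=inW(s,p);print(s["time"],g,plan(s,p,[-173,-33.5,26]),s["ft_force"],s["torque"])
```

```text
4.8333 [-172.7  -33.7   31.5] (array([-0.3, -0.2,  5.5]), array([-0.0003, -0.0001,  0.0006])) [1.42577903 0.44686163 1.08083476] [-0.06064101 -0.56402242  0.01823452]
```

Emit:
jog_arm(
  increments=[
    {"tx": 0,"ty": 0,"tz": 2,"wx": 0,"wy": 0,"wz": 0,"gripper": 0.6},
    {"tx": 0,"ty": 0,"tz": 4,"wx": 0,"wy": 0,"wz": 0,"gripper": 0.6},
    {"tx": 0,"ty": 0,"tz": 6,"wx": 0,"wy": 0,"wz": 0,"gripper": 0.6},
    {"tx": 0,"ty": 0,"tz": 6.5,"wx": 0,"wy": 0,"wz": 0,"gripper": 0.6},
    {"tx": 0,"ty": 0,"tz": 6.5,"wx": 0,"wy": 0,"wz": 0,"gripper": 0.6},
  ],
)

```text
time: 5.25
position: [0.5647, -0.0857, 0.0261]
tool_rot: [-2.26, -2.18, 0.003]
ft_force: [-3.6, -0.3, 7.0]
grip_width: 0.6
grip_force: 3.6
```

Run:
```python
from h import *
from bench import ctrl,vision
p=np.load("p.npy");im=vision.get_image("wrist");im2=vision.get_image("scene");s=ctrl.get_state()
g=inW(s,p);print(s["time"],g,plan(s,p,[-173,-33.5,26]),s["ft_force"],s["torque"])
a=cv2.resize(im["color"][0:270,170:430],(500,519));b=cv2.resize(im2["color"][140:230,270:410],None,fx=2.1,fy=2.1)
b=cv2.copyMakeBorder(b,0,519-b.shape[0],0,0,0);cv2.imwrite("pics/w4.png",np.hstack([a,b]))
```

```text
5.35 [-172.7  -32.6   26.2] (array([-0.3,  0.9,  0.2]), array([-0.0025,  0.0004,  0.0005])) [-3.13114094  0.13837847  5.75386332] [ 0.0581817   0.48770442 -0.03893874]
```

View pics/w4.png

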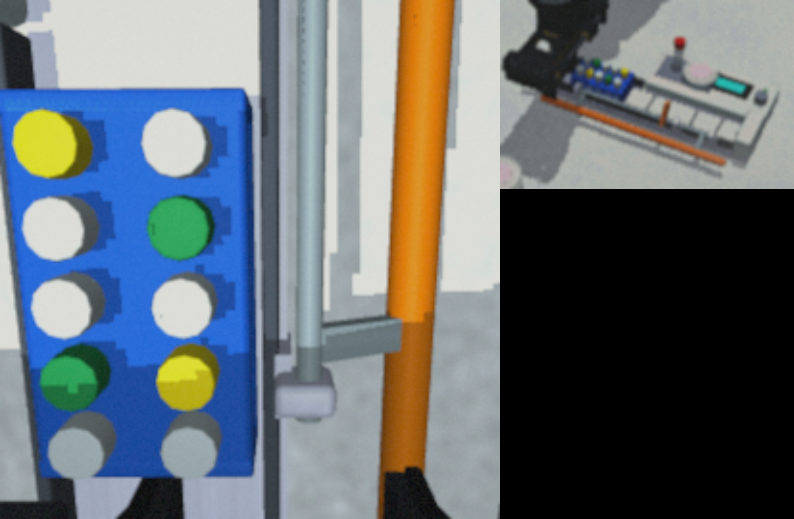

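The gate is at its stop: tip z is 26, about 6 N on the bar, and in the scene inset the blade stands up. Now the push.

Emit:
jog_arm(
  increments=[
    {"tx": 2,"ty": 0.3,"tz": 0,"wx": 0,"wy": 0,"wz": 0,"gripper": 0.6},
    {"tx": 5,"ty": 0.5,"tz": 0,"wx": 0,"wy": 0,"wz": 0,"gripper": 0.6},
    {"tx": 8,"ty": 0.5,"tz": 0,"wx": 0,"wy": 0,"wz": 0,"gripper": 0.6},
    {"tx": 11,"ty": 0.5,"tz": 0,"wx": 0,"wy": 0,"wz": 0,"gripper": 0.6},
    {"tx": 14,"ty": 0.5,"tz": 0,"wx": 0,"wy": 0,"wz": 0,"gripper": 0.6},
  ],
)

```text
time: 5.77
position: [0.5671, -0.0739, 0.0264]
tool_rot: [2.261, 2.178, -0.002]
ft_force: [-0.2, -4.7, 5.3]
grip_width: 0.598
grip_force: 2.8
```

Emit:
jog_arm(
  increments=[
    {"tx": 4,"ty": 0,"tz": 0,"wx": 0,"wy": 0,"wz": 0,"gripper": 0.6},
    {"tx": 8,"ty": 0,"tz": 0,"wx": 0,"wy": 0,"wz": 0,"gripper": 0.6},
    {"tx": 12,"ty": 0,"tz": 0,"wx": 0,"wy": 0,"wz": 0,"gripper": 0.6},
    {"tx": 16,"ty": 0,"tz": 0,"wx": 0,"wy": 0,"wz": 0,"gripper": 0.6},
    {"tx": 20,"ty": 0,"tz": 0,"wx": 0,"wy": 0,"wz": 0,"gripper": 0.6},
  ],
)

```text
time: 6.18
position: [0.568, -0.0528, 0.0264]
tool_rot: [2.26, 2.179, -0.001]
ft_force: [-0.5, -4.1, 5.3]
grip_width: 0.6
grip_force: 3.1
```

Run:
```python
from h import *
from bench import ctrl,vision
p=np.load("p.npy");s=ctrl.get_state()
print(s["time"],inW(s,p),plan(s,p,[8.5,-33.5,26]),s["ft_force"],s["torque"])
```

```text
6.1833 [-139.6  -34.7   26.4] (array([148.1,  -1.2,   0.2]), array([ 0.0009,  0.0016, -0.0002])) [-0.49027591 -4.08084364  5.26204528] [-1.1204348  -0.28480724 -0.12011745]
```

Emit:
jog_arm(
  increments=[
    {"tx": 4,"ty": -0.2,"tz": 0.3,"wx": 0,"wy": 0,"wz": 0,"gripper": 0.6},
    {"tx": 8,"ty": -0.4,"tz": 0.5,"wx": 0,"wy": 0,"wz": 0,"gripper": 0.6},
    {"tx": 12,"ty": -0.6,"tz": 0.5,"wx": 0,"wy": 0,"wz": 0,"gripper": 0.6},
    {"tx": 16,"ty": -0.8,"tz": 0.5,"wx": 0,"wy": 0,"wz": 0,"gripper": 0.6},
    {"tx": 20,"ty": -0.8,"tz": 0.5,"wx": 0,"wy": 0,"wz": 0,"gripper": 0.6},
  ],
)

```text
time: 6.6
position: [0.5684, -0.0336, 0.0264]
tool_rot: [2.26, 2.178, -0.001]
ft_force: [-0.9, -6.8, 8.4]
grip_width: 0.601
grip_force: 3.9
```

Emit:
jog_arm(
  increments=[
    {"tx": 4,"ty": 0,"tz": 0,"wx": 0,"wy": 0,"wz": 0,"gripper": 0.6},
    {"tx": 8,"ty": 0,"tz": 0,"wx": 0,"wy": 0,"wz": 0,"gripper": 0.6},
    {"tx": 12,"ty": 0,"tz": 0,"wx": 0,"wy": 0,"wz": 0,"gripper": 0.6},
    {"tx": 16,"ty": 0,"tz": 0,"wx": 0,"wy": 0,"wz": 0,"gripper": 0.6},
    {"tx": 20,"ty": 0,"tz": 0,"wx": 0,"wy": 0,"wz": 0,"gripper": 0.6},
  ],
)

```text
time: 7.02
position: [0.5691, -0.0138, 0.0264]
tool_rot: [2.26, 2.177, -0.001]
ft_force: [0.2, -6.5, 7.8]
grip_width: 0.6
grip_force: 4.1
```

Run:
```python
from h import *
from bench import ctrl,vision
p=np.load("p.npy");im=vision.get_image("wrist");s=ctrl.get_state()
print(s["time"],inW(s,p),plan(s,p,[8.5,-33.5,26]),s["ft_force"],s["torque"])
cv2.imwrite("pics/w5.png",im["color"])
```

```text
7.0667 [-99.3 -34.3  26.4] (array([107.8,  -0.8,   0.2]), array([0.0018, 0.0019, 0.0002])) [ 0.19030807 -5.76999582  6.63671321] [-1.28745828 -0.35563251 -0.12179795]
```

View pics/w5.png

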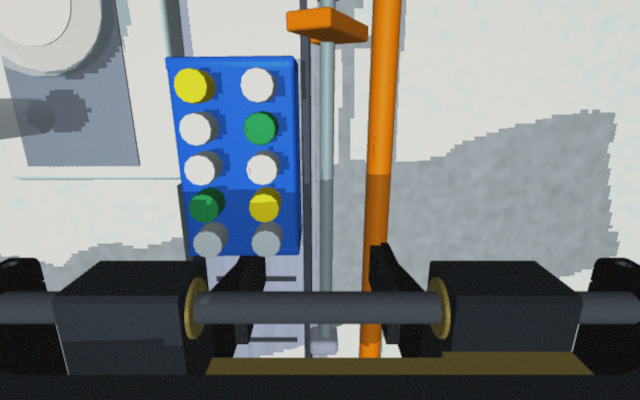

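The blade stands up outside the lane at (287–367, 10–40), and the rack is travelling straight ahead of the finger. I'll continue.

Emit:
jog_arm(
  increments=[
    {"tx": 4,"ty": -0.2,"tz": 0,"wx": 0,"wy": 0,"wz": 0,"gripper": 0.6},
    {"tx": 8,"ty": -0.4,"tz": 0,"wx": 0,"wy": 0,"wz": 0,"gripper": 0.6},
    {"tx": 12,"ty": -0.5,"tz": 0,"wx": 0,"wy": 0,"wz": 0,"gripper": 0.6},
    {"tx": 16,"ty": -0.5,"tz": 0,"wx": 0,"wy": 0,"wz": 0,"gripper": 0.6},
    {"tx": 20,"ty": -0.5,"tz": 0,"wx": 0,"wy": 0,"wz": 0,"gripper": 0.6},
  ],
)

```text
time: 7.48
position: [0.5692, 0.006, 0.0264]
tool_rot: [2.26, 2.177, -0.002]
ft_force: [0.2, -6.8, 8.7]
grip_width: 0.597
grip_force: 4.3
```

Emit:
jog_arm(
  increments=[
    {"tx": 4,"ty": 0,"tz": 0,"wx": 0,"wy": 0,"wz": 0,"gripper": 0.6},
    {"tx": 8,"ty": 0,"tz": 0,"wx": 0,"wy": 0,"wz": 0,"gripper": 0.6},
    {"tx": 12,"ty": 0,"tz": 0,"wx": 0,"wy": 0,"wz": 0,"gripper": 0.6},
    {"tx": 16,"ty": 0,"tz": 0,"wx": 0,"wy": 0,"wz": 0,"gripper": 0.6},
    {"tx": 20,"ty": 0,"tz": 0,"wx": 0,"wy": 0,"wz": 0,"gripper": 0.6},
  ],
)

```text
time: 7.9
position: [0.5699, 0.0258, 0.0264]
tool_rot: [2.26, 2.177, -0.003]
ft_force: [-1.0, -7.6, 8.2]
grip_width: 0.597
grip_force: 4.5
```

Emit:
jog_arm(
  increments=[
    {"tx": 4,"ty": 0,"tz": 0,"wx": 0,"wy": 0,"wz": 0,"gripper": 0.6},
    {"tx": 8,"ty": 0,"tz": 0,"wx": 0,"wy": 0,"wz": 0,"gripper": 0.6},
    {"tx": 12,"ty": 0,"tz": 0,"wx": 0,"wy": 0,"wz": 0,"gripper": 0.6},
    {"tx": 16,"ty": 0,"tz": 0,"wx": 0,"wy": 0,"wz": 0,"gripper": 0.6},
    {"tx": 20,"ty": 0,"tz": 0,"wx": 0,"wy": 0,"wz": 0,"gripper": 0.6},
  ],
)

```text
time: 8.32
position: [0.5706, 0.0457, 0.0264]
tool_rot: [2.26, 2.177, -0.003]
ft_force: [-1.5, -6.9, 8.5]
grip_width: 0.608
grip_force: 4.6
```

Run:
```python
from h import *
from bench import ctrl,vision
p=np.load("p.npy");s=ctrl.get_state()
print(s["time"],inW(s,p),plan(s,p,[8.5,-33.5,26]),s["ft_force"],s["torque"])
```

```text
8.3167 [-41.1 -33.7  26.4] (array([49.6, -0.3,  0.2]), array([ 0.0012,  0.0036, -0.0012])) [-1.4690481  -6.86508455  8.46944913] [-1.7106316  -0.20494344 -0.12591964]
```

Emit:
jog_arm(
  increments=[
    {"tx": 4,"ty": 0,"tz": 0,"wx": 0,"wy": 0,"wz": 0,"gripper": 0.6},
    {"tx": 8,"ty": 0,"tz": 0,"wx": 0,"wy": 0,"wz": 0,"gripper": 0.6},
    {"tx": 12,"ty": 0,"tz": 0,"wx": 0,"wy": 0,"wz": 0,"gripper": 0.6},
    {"tx": 16,"ty": 0,"tz": 0,"wx": 0,"wy": 0,"wz": 0,"gripper": 0.6},
    {"tx": 20,"ty": 0,"tz": 0,"wx": 0,"wy": 0,"wz": 0,"gripper": 0.6},
  ],
)

```text
time: 8.73
position: [0.5714, 0.0655, 0.0264]
tool_rot: [2.261, 2.177, -0.003]
ft_force: [0.1, -8.4, 9.5]
grip_width: 0.596
grip_force: 4.8
```

Emit:
jog_arm(
  increments=[
    {"tx": 4,"ty": 0,"tz": 0,"wx": 0,"wy": 0,"wz": 0,"gripper": 0.6},
    {"tx": 8,"ty": 0,"tz": 0,"wx": 0,"wy": 0,"wz": 0,"gripper": 0.6},
    {"tx": 12,"ty": 0,"tz": 0,"wx": 0,"wy": 0,"wz": 0,"gripper": 0.6},
    {"tx": 16,"ty": 0,"tz": 0,"wx": 0,"wy": 0,"wz": 0,"gripper": 0.6},
    {"tx": 20,"ty": 0,"tz": 0,"wx": 0,"wy": 0,"wz": 0,"gripper": 0.6},
  ],
)

```text
time: 9.15
position: [0.5721, 0.0854, 0.0264]
tool_rot: [2.261, 2.177, -0.003]
ft_force: [-0.7, -8.4, 9.0]
grip_width: 0.599
grip_force: 4.9
```

Run:
```python
from h import *
from bench import ctrl,vision
p=np.load("p.npy");im=vision.get_image("wrist");s=ctrl.get_state()
print(s["time"],inW(s,p),plan(s,p,[8.5,-33.5,26]),s["ft_force"],s["torque"])
cv2.imwrite("pics/w6.png",im["color"])
```

```text
9.2 [  0.  -33.8  26.4] (array([ 8.5, -0.3,  0.4]), array([ 0.0014,  0.0027, -0.0004])) [-0.0645694  -6.06521498  6.48166417] [-1.51696626 -0.3872534  -0.20562517]
```

View pics/w6.png

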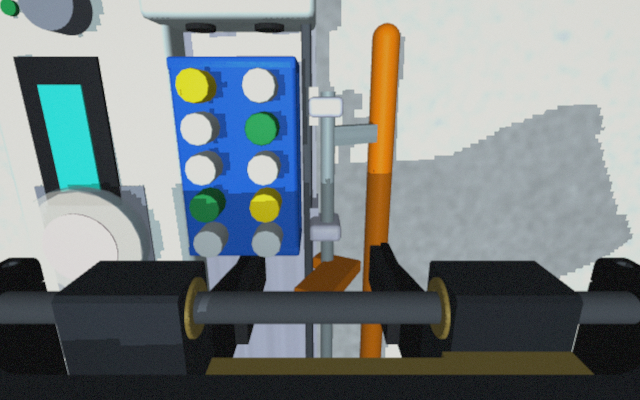

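The rack is past the blade, and the gap to the bumpers (rows 30–57) is about 10 mm. I'll make the final push slowly until contact.

Emit:
jog_arm(
  increments=[
    {"tx": 2,"ty": 0,"tz": 0,"wx": 0,"wy": 0,"wz": 0,"gripper": 0.6},
    {"tx": 4,"ty": 0,"tz": 0,"wx": 0,"wy": 0,"wz": 0,"gripper": 0.6},
    {"tx": 6,"ty": 0,"tz": 0,"wx": 0,"wy": 0,"wz": 0,"gripper": 0.6},
    {"tx": 7,"ty": 0,"tz": 0,"wx": 0,"wy": 0,"wz": 0,"gripper": 0.6},
    {"tx": 8,"ty": 0,"tz": 0,"wx": 0,"wy": 0,"wz": 0,"gripper": 0.6},
  ],
)

```text
time: 9.62
position: [0.5725, 0.0932, 0.0264]
tool_rot: [2.26, 2.176, -0.004]
ft_force: [-0.5, -8.8, 9.3]
grip_width: 0.599
grip_force: 5.1
```

Emit:
jog_arm(
  increments=[
    {"tx": 0.5,"ty": 0,"tz": 0,"wx": 0,"wy": 0,"wz": 0,"gripper": 0.6},
    {"tx": 1,"ty": 0,"tz": 0,"wx": 0,"wy": 0,"wz": 0,"gripper": 0.6},
    {"tx": 1.5,"ty": 0,"tz": 0,"wx": 0,"wy": 0,"wz": 0,"gripper": 0.6},
    {"tx": 2,"ty": 0,"tz": 0,"wx": 0,"wy": 0,"wz": 0,"gripper": 0.6},
    {"tx": 2,"ty": 0,"tz": 0,"wx": 0,"wy": 0,"wz": 0,"gripper": 0.6},
  ],
)

```text
time: 10.03
position: [0.5725, 0.0951, 0.0264]
tool_rot: [2.26, 2.176, -0.004]
ft_force: [-0.4, -7.6, 9.4]
grip_width: 0.6
grip_force: 4.8
```

Run:
```python
from h import *
from bench import ctrl,vision
p=np.load("p.npy");s=ctrl.get_state()
print(s["time"],inW(s,p),s["ft_force"],s["torque"])
```

```text
10.0333 [  8.4 -33.8  26.4] [-0.37681686 -7.57553078  9.442804  ] [-1.85554885 -0.25669782 -0.24063175]
```

No contact force yet, so I'll keep going gently.

Emit:
jog_arm(
  increments=[
    {"tx": 0.5,"ty": 0,"tz": 0,"wx": 0,"wy": 0,"wz": 0,"gripper": 0.6},
    {"tx": 1,"ty": 0,"tz": 0,"wx": 0,"wy": 0,"wz": 0,"gripper": 0.6},
    {"tx": 1.5,"ty": 0,"tz": 0,"wx": 0,"wy": 0,"wz": 0,"gripper": 0.6},
    {"tx": 2,"ty": 0,"tz": 0,"wx": 0,"wy": 0,"wz": 0,"gripper": 0.6},
    {"tx": 2,"ty": 0,"tz": 0,"wx": 0,"wy": 0,"wz": 0,"gripper": 0.6},
  ],
)

```text
time: 10.45
position: [0.5726, 0.0965, 0.0264]
tool_rot: [2.26, 2.176, -0.005]
ft_force: [0.1, -9.2, 9.7]
grip_width: 0.597
grip_force: 5.8
```

Run:
```python
from h import *
from bench import ctrl,vision
p=np.load("p.npy");im=vision.get_image("wrist");s=ctrl.get_state()
print(s["time"],inW(s,p),s["ft_force"],s["torque"])
cv2.imwrite("pics/w7.png",cv2.resize(im["color"][0:130,130:350],None,fx=3.6,fy=3.6))
```

```text
10.5 [  9.7 -33.8  26.4] [ 0.68198315 -8.68796184 10.14076395] [-2.11261009 -0.27047561 -0.15702196]
```

View pics/w7.png

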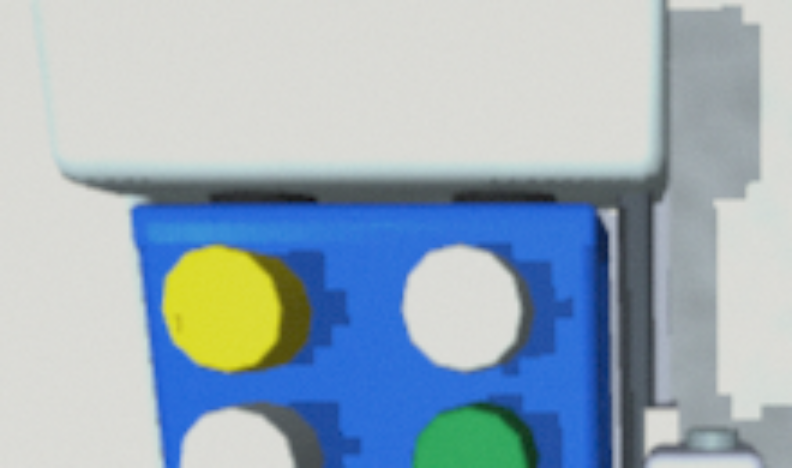

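The rack front edge is at the bumper faces (row ~205), and force is starting to build. I'll press a bit more.

Emit:
jog_arm(
  increments=[
    {"tx": 0.5,"ty": 0,"tz": 0,"wx": 0,"wy": 0,"wz": 0,"gripper": 0.6},
    {"tx": 1,"ty": 0,"tz": 0,"wx": 0,"wy": 0,"wz": 0,"gripper": 0.6},
    {"tx": 1.5,"ty": 0,"tz": 0,"wx": 0,"wy": 0,"wz": 0,"gripper": 0.6},
    {"tx": 2,"ty": 0,"tz": 0,"wx": 0,"wy": 0,"wz": 0,"gripper": 0.6},
    {"tx": 2.5,"ty": 0,"tz": 0,"wx": 0,"wy": 0,"wz": 0,"gripper": 0.6},
  ],
)

```text
time: 10.92
position: [0.5726, 0.0965, 0.0264]
tool_rot: [2.26, 2.174, -0.009]
ft_force: [-1.0, -14.0, 11.8]
grip_width: 0.603
grip_force: 8.3
```

Position has stopped while force rises, so the rack is home. I'll back off along the bar with the gate still held, then lift.

Emit:
jog_arm(
  increments=[
    {"tx": -4,"ty": 0,"tz": 0,"wx": 0,"wy": 0,"wz": 0,"gripper": 0.6},
    {"tx": -12,"ty": 0,"tz": 0,"wx": 0,"wy": 0,"wz": 0,"gripper": 0.6},
    {"tx": -22,"ty": 0,"tz": 0,"wx": 0,"wy": 0,"wz": 0,"gripper": 0.6},
    {"tx": -33,"ty": 0,"tz": 0,"wx": 0,"wy": 0,"wz": 0,"gripper": 0.6},
    {"tx": -44,"ty": 0,"tz": 0,"wx": 0,"wy": 0,"wz": 0,"gripper": 0.6},
  ],
)

```text
time: 11.33
position: [0.5703, 0.0637, 0.0264]
tool_rot: [-2.254, -2.183, -0.008]
ft_force: [-0.7, 5.0, 6.4]
grip_width: 0.599
grip_force: 3.3
```

Emit:
jog_arm(
  increments=[
    {"tx": -4,"ty": 0,"tz": 0,"wx": 0,"wy": 0,"wz": 0,"gripper": 0.6},
    {"tx": -4,"ty": 0,"tz": -5,"wx": 0,"wy": 0,"wz": 0,"gripper": 0.6},
    {"tx": -4,"ty": 0,"tz": -12,"wx": 0,"wy": 0,"wz": 0,"gripper": 0.6},
    {"tx": -4,"ty": 0,"tz": -20,"wx": 0,"wy": 0,"wz": 0,"gripper": 0.6},
    {"tx": -4,"ty": 0,"tz": -28,"wx": 0,"wy": 0,"wz": 0,"gripper": 0.6},
  ],
)

```text
time: 11.75
position: [0.569, 0.0551, 0.0536]
tool_rot: [-2.259, -2.181, 0.003]
ft_force: [0.1, 0.4, 0.6]
grip_width: 0.602
grip_force: 0.1
```

Emit:
jog_arm(
  increments=[
    {"tx": 0,"ty": 0,"tz": -10,"wx": 0,"wy": 0,"wz": 0,"gripper": 0.6},
    {"tx": 0,"ty": 0,"tz": -25,"wx": 0,"wy": 0,"wz": 0,"gripper": 0.6},
    {"tx": 0,"ty": 0,"tz": -50,"wx": 0,"wy": 0,"wz": 0,"gripper": 0.6},
    {"tx": 0,"ty": 0,"tz": -80,"wx": 0,"wy": 0,"wz": 0,"gripper": 0.6},
    {"tx": 0,"ty": 0,"tz": -110,"wx": 0,"wy": 0,"wz": 0,"gripper": 0.6},
  ],
)

```text
time: 12.17
position: [0.5694, 0.0545, 0.1649]
tool_rot: [-2.26, -2.181, 0.001]
ft_force: [1.1, 0.1, -0.7]
grip_width: 0.604
grip_force: 0.0
```

Emit:
jog_arm(
  increments=[
    {"tx": 0,"ty": 0,"tz": -10,"wx": 0,"wy": 0,"wz": 0,"gripper": 0.6},
    {"tx": 0,"ty": 0,"tz": -15,"wx": 0,"wy": 0,"wz": 0,"gripper": 0.6},
    {"tx": 0,"ty": 0,"tz": -15,"wx": 0,"wy": 0,"wz": 0,"gripper": 0.6},
    {"tx": 0,"ty": 0,"tz": -15,"wx": 0,"wy": 0,"wz": 0,"gripper": 0.6},
    {"tx": 0,"ty": 0,"tz": -15,"wx": 0,"wy": 0,"wz": 0,"gripper": 0.6},
  ],
)

```text
time: 12.58
position: [0.569, 0.0543, 0.1768]
tool_rot: [-2.26, -2.18, 0.004]
ft_force: [-1.4, -0.9, -0.0]
grip_width: 0.601
grip_force: 0.0
```

Run:
```python
from h import *
from bench import ctrl,vision
p=np.load("p.npy");im=vision.get_image("wrist");s=ctrl.get_state()
print(s["time"],inW(s,p),s["ft_force"])
print(np.round(proj(im,w2W(p,[[102,0,42],[18,0,42],[0,-8,48]]))))
cv2.imwrite("pics/w8.png",im["color"])
```

```text
12.6333 [-32.5 -31.8 176.8] [-0.67104359  0.15352125  0.07462769]
[[276.  21.]
 [279. 133.]
 [289. 156.]]
```

View pics/w8.png

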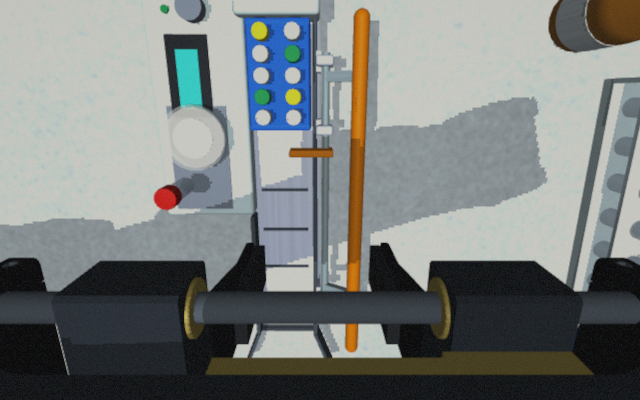

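The rack is against the end block (rows 18–130), the gate is shut behind it with the blade at (310,153), and the vial and dish still stand on the control box. Handing in.

```bash
python3 -c "
from bench import ctrl
print(ctrl.close_job())"
```

```text
the job is handed in; nothing more can be done
None
```

I pushed the rack fully home against the bumpers with the gate held wide open, let the gate spring shut behind it, disturbed nothing else that I could see, and handed the job in at about 12.6 s; no verdict was returned.

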